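# Latch the packed transport case

### The job

Close up the wooden transport case: bring its lid down, swing the steel hasp in over the brass catch, and draw its thumb lip down against the springy seal until the crossbar drops into the notch behind the catch's nose and the case stays latched on its own. The catch is an adjustable one, so feel for it rather than force it, and leave the goblet, the finial and the hammer where they are.

Things in the scene. Friction and masses are not known exactly. Their poses are not given: they have to be found in the camera images.
- case: Wooden transport case, fixed on the bench, 200 deep (x) x 280 wide (y) x 95 high without its lid. Origin: centre of its underside; +x points out of its front (the hasp side, looking away from the robot), +z up. The lid turns about the top back edge (case x -100, z 95).
- lid (a joint): Lid angle in rad: 0 = fully down (hard stop), grows as the front edge rises. A 28 thick wooden shell, 200 x 280, on a stiff friction hinge: it stays where it is left, 1 to 3 N at its front edge moves it. Let go after pressing it down, it springs back to 0.07 or 0.08 if not latched; latched it rests between 0.01 and 0.057, as the catch is set.
- seal (a joint): Compression in m of the springy black sponge seal along the top of the case's front wall: 0 = free, standing 18 mm above the rim; 0.018 = lid fully down. It meets the lid at a lid angle of about 0.09 and pushes the lid's front edge up, with 3 N at first and 15 N when the lid is fully down.
- hasp (a joint): Hasp angle in rad relative to the lid: 0 = hanging flat along the case front; grows as it swings outward and up (1.57 = straight out from the lid's front). Light friction: it stays where it is left. With the lid ajar on the seal the crossbar strikes the front of the catch at 0.2 to 0.27 and goes no further; home in the notch it reads below 0.05 (down to -0.1).
- catch_mid (a point): On the case's front face, mid-width, axes of the case, 71 above the bench: where the catch's notch is when the catch sits mid-way on its slotted screws. The real notch is up to 4 above or below, not reported. The catch: brass, 10 wide; above the notch a block 20 high, 10 deep, its rounded nose (to 11 out) dipping 2.5 over the notch's mouth; notch 7 high; below it a rest 10 deep.
- lid_front (a point): Middle of the lid's top front edge, axes of the lid: +x from the back hinge to the front along the lid, +z out of its top. 200 from the hinge line along x, 28 above the lid's lower edge.
- hasp_pin (a point): The hasp's hinge pin, middle, axes of the hasp (the lid's when the hasp angle is 0): 9 in front of the lid's front face, 8 above the lid's lower edge; it runs along y. The hasp hangs along its -z: a steel channel 32 wide, open to the case, with a 5 thick crossbar whose centre is 6 inward (-x) of the pin and 35.5 below it. Drawn too high or too low it strikes nose or rest.
- hasp_corner (a point): Inside corner of thumb lip and strap, mid-width, axes of the hasp: from the pin 16 along +x (outward), 40.5 along -z. The flat lip, 32 wide, 3.5 thick, sticks out 18 from here along +x; the strap face above the corner is 9 high. Closed fingertips set in this corner swing the hasp in, and drawing down with 8 to 18 N while leaning in 5 N or so take the crossbar down the catch's front.
- goblet: Bystander: brown cup on a brass stem, 76 wide, 126 high, standing near the case. Origin: centre of its foot, z up.
- finial: Bystander: turned brass finial, 60 wide, 88 high, standing near the case. Origin: centre of its foot, z up.
- hammer: Bystander: hammer lying on the bench beside the case, 240 long along its x, handle to -x. Origin: under its middle.

How it is judged:
At the end, for the whole second after the job is handed in: With the robot clear, the hasp is home over the catch (hasp below 0.08 rad) and holds the lid drawn down on its seal by itself (lid below 0.063 rad, at rest); goblet and finial upright and, like the hammer, within 20 mm of where they started (value of joint lid below 0.063 rad and value of joint hasp below 0.08 rad and velocity of joint lid below 0.05 rad/s and not (velocity of joint lid below -0.05 rad/s) and distance of each of goblet, finial, hammer from where it was at the start of the episode below 0.02 m and angle between each of goblet, finial's own z axis and vertical below 0.15 rad); the robot touches nothing.
It fails at once if the case, its lid or its hasp is forced: the robot presses on it with more than 45 N (contact force between any of the arm, the fingers and case above 45 N).
It fails at once if the goblet is shoved or knocked over (distance of goblet from where it was at the start of the episode above 0.03 m or angle between goblet's own z axis and vertical above 0.4 rad).
It fails at once if the finial is shoved or knocked over (distance of finial from where it was at the start of the episode above 0.03 m or angle between finial's own z axis and vertical above 0.4 rad).
It fails at once if the hammer is shoved (distance of hammer from where it was at the start of the episode above 0.03 m).
It also fails if it takes over 51 s, if anything falls off the work surface, if the arm or the gripper's body presses on something with over 40 N, if the wrist force passes 120 N, or if a joint passes its speed limit or range.

### The arm

A 7-joint arm with a two-finger parallel gripper is mounted at the origin on the work surface. World frame = base frame: x ahead of the robot, y to its left, z up, the work surface at z = 0. Lengths are in m, angles in rad, forces in N, time in s.
With the tool pointing down it reaches from about 0.35 to 0.9 m from the base axis. Payload 7.2 kg.
Tool frame: the origin (TCP) lies where the fingers leave the gripper's body, on its centre line; the fingertips stand 73 mm ahead of it and the grasp point (between the pads) lies 54 mm ahead of it (env.grip_depth is the distance from the TCP to the grasp point, in m); y points along the fingers, z is the direction in which the jaws open and shut, and the axes are right-handed (so a half turn about y gives the same grasp; the last joint's range is limited). The gripper opens to 85 mm and grips with 20 to 120 N. Pads are 22 mm wide; open, the fingers measure 114 mm over their backs; the gripper's body (76 mm by 85 mm) begins 54 mm behind the grasp point. The pads swing forward as they close: fully open they stand 13 mm farther back than shut.
Start: joints at [-1.39, 0.411, -0.013, 1.596, 0.006, 1.134, -0.082], TCP at [0.154, 0.606, 0.304] pointing down, gripper open.
Joint ranges: [-2.95, 2.95], [-0.29, 1.99], [-1.47, 1.44], [0.14, 2.54], [-1.03, 4.17], [0.13, 1.85], [-2.86, 2.86]. Speed limits (rad/s): [2.39, 2.39, 3.01, 3.01, 3.14, 3.14, 3.14].

### API

Orientations are given as [roll, pitch, yaw] about the fixed x, y, z axes, in that order (R = Rz(yaw) Ry(pitch) Rx(roll)).
In Python, from workcell import env gives the robot as it stands. The module is installed in compiled form; this text tells all that it offers. Calls block until the motion is done:
- env.move_to(position, orientation): joint-space move of the TCP to a pose.
- env.servo_line(position, ori=None, v=0.15, max_force=None): straight line of the TCP; ori=None keeps the orientation; v is the mean speed in m/s. With max_force (N) it stops when the force on the tool has changed by that much, and returns True; else False.
- env.move_joints(angles): joint-space move.
- env.move_gripper(opening, f_grip=None): opening from 0.0 (shut) to 1.0 (fully open); f_grip is the grip in N (None keeps the last); returns when the fingers have stopped.
- env.wait(seconds).
- env.inverse_kinematics(position, orientation): joint angles nearest the present ones, or None.
- env.sense(): the state.
- env.read_camera(name): name is "scene" or "side" or "wrist"; returns (picture, depth): 480x640x3 uint8, red, green, blue; 480x640 float32, m along the optical axis (not along the pixel's ray), 0 where there is no reading.
- env.camera_info(name): a dict with "K" (3x3 intrinsics, pixels), "extrinsics" (4x4, takes a point from camera to world coordinates); the wrist camera has in their place "tool_from_camera" (4x4, takes a point from camera to tool coordinates, whose origin is the TCP and whose axes are the tool frame's). Camera axes: x right, y down, z forward; pixel columns grow to the right and rows downward; lengths in m; the calibration is good to about 2 mm. A picture is of the moment at which its call begins: read the wrist's pose just before it. camera_info takes no time and is no camera call.
A pose or a line that the arm cannot do raises env.MotionError and nothing moves.
- env.close_job(): hands the job in, once; it reports no verdict.
The state is a dict: "clock": time; "joint_positions": joint angles; "joint_vel": joint speeds; "tau": joint torques, N m; "position": TCP position; "ee_rot": TCP orientation; "force": force on the tool from outside, world axes, zero at the start; "moment": the same for the moment, N m; "gripper_width": opening from 0.0 (shut) to 1.0 (fully open).
Only numpy, scipy, OpenCV 4.12 (cv2) and the standard library are available. Lean on these libraries where they do the work, as an engineer would, in place of code of your own. Each camera call takes 0.05 s, during which the arm holds its last target. There are 200 camera calls.

## Working session

There is one attempt and no reset: what is moved stays moved. The work goes in short steps, each a Python script; the robot and the scene stay as the last script left them, time stands still between calls to the robot, and variables do not carry over. Pictures are saved under pics/ and viewed, about 8 in all and at most 12, crops included, and the job is handed in when it is done.

```bash
mkdir -p pics; python3 - <<'E'
from workcell import env
import cv2,numpy as np
for n in("scene","side"):
    p,d=env.read_camera(n); cv2.imwrite(f"pics/{n}0.png",p[:,:,::-1]); np.save(f"pics/{n}0.npy",d)
    c=env.camera_info(n); print(n,np.round(c["K"],1).tolist(),np.round(c["extrinsics"],4).tolist(),(d>0).mean())
print(env.camera_info("wrist"));print(env.sense())
E
```

```text
scene [[621.2, 0.0, 319.4], [0.0, 621.2, 232.1], [0.0, 0.0, 1.0]] [[-0.6708, 0.6233, -0.402, 1.098], [0.7415, 0.573, -0.3489, 0.4922], [0.0129, -0.5321, -0.8466, 1.2837], [0.0, 0.0, 0.0, 1.0]] 0.9960416666666667
side [[467.2, 0.0, 312.0], [0.0, 467.2, 229.8], [0.0, 0.0, 1.0]] [[-0.8639, -0.3741, 0.3371, 0.23], [-0.5035, 0.6267, -0.5948, 0.5987], [0.0113, -0.6836, -0.7298, 0.812], [0.0, 0.0, 0.0, 1.0]] 0.9960514322916667
{'K': array([[378.76684548,   0.        , 327.60466836],
       [  0.        , 378.76684548, 241.2989301 ],
       [  0.        ,   0.        ,   1.        ]]), 'tool_from_camera': array([[ 5.34518089e-04,  9.54784892e-01,  2.97297030e-01,
        -7.65736755e-02],
       [ 1.33993659e-03, -2.97297489e-01,  9.54783959e-01,
        -6.97400691e-02],
       [ 9.99998959e-01, -1.11990129e-04, -1.43826210e-03,
         7.85435276e-04],
       [ 0.00000000e+00,  0.00000000e+00,  0.00000000e+00,
         1.00000000e+00]])}
{'clock': 0.1, 'joint_positions': array([-1.39019219,  0.41181457, -0.01271366,  1.59693738,  0.00559526,
        1.13430373, -0.08218984]), 'joint_vel': array([ 0.00014903, -0.00216149,  0.00124235, -0.00157366,  0.00039809,
        0.00150174,  0.00059228]), 'tau': array([ 2.33263148e-03, -6.01832414e+01,  6.84147757e-01, -3.00082791e+01,
        1.40499129e-02,  6.57727724e-03,  2.39052827e-05]), 'position': array([0.15384832, 0.60542628, 0.30314981]), 'ee_rot': array([-1.57222059e+00, -9.57000400e-05, -2.48770316e-01]), 'force': array([-0.56617167, -0.33719195,  0.66272664]), 'moment': array([ 0.02167503, -0.0115381 ,  0.00636236]), 'gripper_width': 0.9973866081488048}
```

View pics/scene0.png

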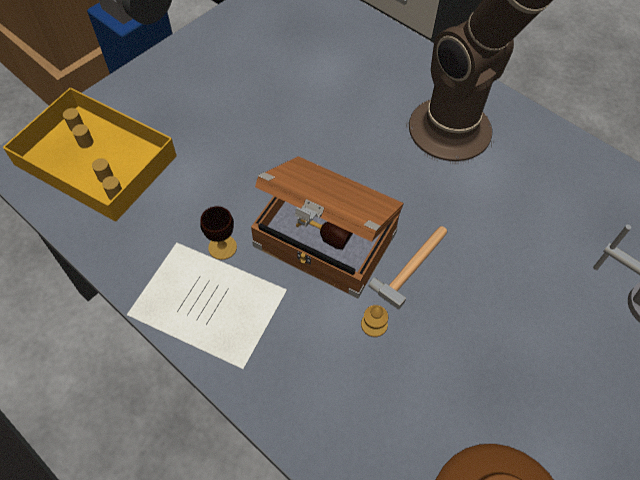

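View pics/side0.png

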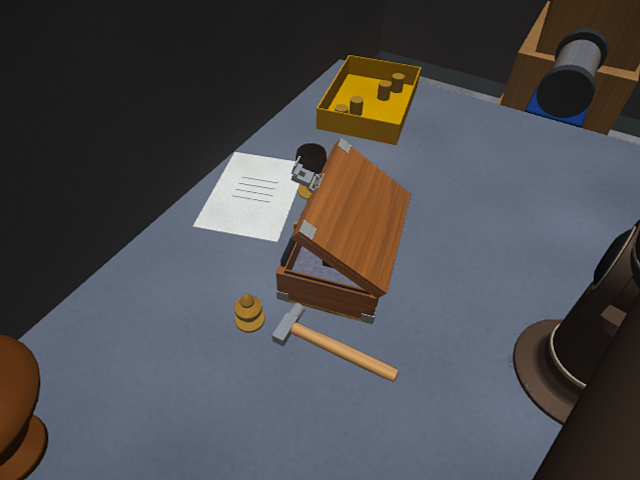

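Scene view: case mid-bench with lid about half open (lid front corners about (256,180), (395,230)). The hasp sticks out at (308,212) and the brass catch is at (304,258). Goblet at (220,232), finial (375,320), hammer (410,270). The side view agrees, with the hasp at (308,175). Next I'll fit planes from the depth.

```bash
cat > h.py <<'E'
import numpy as np,cv2
def cloud(d,K,T):
    v,u=np.mgrid[:d.shape[0],:d.shape[1]]
    P=np.stack([(u-K[0,2])/K[0,0]*d,(v-K[1,2])/K[1,1]*d,d],-1)
    return P@T[:3,:3].T+T[:3,3]
def ransac(P,tol=.003,cond=None,n=400):
    r=np.random.default_rng(0);best=None
    for _ in range(n):
        a,b,c=P[r.choice(len(P),3,False)];m=np.cross(b-a,c-a);l=np.linalg.norm(m)
        if l<1e-9: continue
        m/=l
        if cond and not cond(m): continue
        k=abs((P-a)@m)<tol
        if best is None or k.sum()>best.sum(): best=k
    Q=P[best];c=Q.mean(0);m=np.linalg.svd(Q-c,full_matrices=False)[2][2]
    return m,c,best
E
python3 - <<'E'
from workcell import env
from h import *
for n,box in(("scene",(250,155,405,295)),("side",(275,135,412,322))):
    c=env.camera_info(n);d=np.load(f"pics/{n}0.npy");img=cv2.imread(f"pics/{n}0.png")
    W=cloud(d,c["K"],c["extrinsics"]);hsv=cv2.cvtColor(img,cv2.COLOR_BGR2HSV)
    m=np.zeros(d.shape,bool);m[box[1]:box[3],box[0]:box[2]]=1
    wood=m&(d>0)&(hsv[...,0]<18)&(hsv[...,1]>110)&(hsv[...,2]>50)
    tb=(hsv[...,1]<90)&(d>0)&~m&(abs(W[...,2])<.03)
    print(n,"table z",np.median(W[tb][:,2]),W[tb][:,2].std())
    P=W[wood];print(len(P),P.min(0),P.max(0))
    nm,ce,k=ransac(P,cond=lambda a:abs(a[2])>.5)
    nm*=np.sign(nm[2]);print("lid",nm,ce,k.sum(),"angle",np.arccos(nm[2]),"yaw",np.arctan2(nm[1],nm[0]))
    Q=P[k];e=np.array([-nm[0],-nm[1]]);e/=np.linalg.norm(e);s=np.array([-e[1],e[0]])
    print("lid e extents",e,np.percentile(Q[:,:2]@e,[.5,99.5]),np.percentile(Q[:,:2]@s,[.5,99.5]),np.percentile(Q[:,2],[.5,99.5]))
    R=P[~k];R=R[(R[:,2]<.1)&(R[:,2]>.01)]
    nv,cv,k2=ransac(R,cond=lambda a:abs(a[2])<.1)
    print("vert",nv,cv,k2.sum(),R[k2].min(0),R[k2].max(0))
    R2=R[~k2]
    nv,cv,k2=ransac(R2,cond=lambda a:abs(a[2])<.1);print("vert2",nv,cv,k2.sum())
    # hasp: grey
    for nmn,(u0,v0,u1,v1) in dict(scene=dict(hasp=(293,198,326,228),goblet=(198,203,240,262),finial=(358,300,392,338),hammer=(368,224,450,308),catch=(292,248,316,268)),side=dict(hasp=(290,152,328,194),finial=(232,290,268,334),goblet=(292,140,330,200)))[n].items():
        X=W[v0:v1,u0:u1].reshape(-1,3);h=hsv[v0:v1,u0:u1].reshape(-1,3)
        if nmn in("hasp",): s_=(h[:,1]<70)&(h[:,2]>80)&(X[:,2]>.1)
        else: s_=(X[:,2]>.012)
        X=X[s_];print(nmn,len(X),np.median(X,0),X.min(0),X.max(0))
E
```

```text
scene table z -0.0003356811539312332 0.0036177746377799125
8779 [ 0.31645485 -0.26369158 -0.00455013] [0.62940034 0.20519783 0.23435878]
lid [-0.54043118 -0.12668049  0.83179697] [ 0.47412232 -0.01093884  0.17824237] 4265 angle 0.5884591421494475 yaw -2.911343366562124
lid e extents [0.97360953 0.22822024] [0.37150878 0.53818331] [-0.26023968  0.01615718] [0.11922126 0.2305621 ]
vert [-0.97374072 -0.2274891  -0.00881542] [0.59576512 0.01847811 0.05847113] 1787 [ 0.56227447 -0.12285212  0.0100329 ] [0.62940034 0.1500585  0.09999209]
vert2 [-0.23028106  0.97269987  0.0287333 ] [0.47441237 0.12790805 0.06841757] 493
hasp 408 [0.5731372  0.01102415 0.22849192] [ 0.54378067 -0.03882868  0.20038505] [1.09799398 0.49224768 1.28369408]
goblet 1051 [ 0.68484099 -0.17019677  0.123412  ] [ 0.64421598 -0.21510419  0.01200798] [1.09799398 0.49224768 1.28369408]
finial 521 [0.59685692 0.22206322 0.05452642] [0.52189604 0.18959944 0.0120281 ] [1.09799398 0.49224768 1.28369408]
hammer 2267 [0.46799826 0.17941905 0.02665781] [0.2882061  0.08370055 0.01201274] [1.09799398 0.49224768 1.28369408]
catch 
[... 382 characters left out ...]
 e extents [0.97468408 0.22358655] [0.37102773 0.53468803] [-0.25671239  0.01807225] [0.12030902 0.22966165]
vert [ 0.22602381 -0.97410723 -0.00532382] [0.46584787 0.12466242 0.05960457] 2459 [0.36895752 0.1005454  0.01002535] [0.56489058 0.14844145 0.0995019 ]
vert2 [-0.9753028  -0.21391463  0.05499986] [0.56380659 0.08948028 0.08322025] 153
hasp 379 [0.5793863  0.00942462 0.23087285] [ 0.22995519 -0.202173    0.11070559] [0.70172971 0.59867416 0.81197279]
finial 678 [0.57834315 0.22470547 0.0541612 ] [0.22995519 0.18854231 0.01205183] [0.61234737 0.59867416 0.81197279]
goblet 1661 [ 0.59478433 -0.01956496  0.21741131] [ 0.22995519 -0.21678512  0.01213711] [0.71200914 0.59867416 0.81197279]
```

Both views agree: yaw ≈ 0.228, front face at e ≈ 0.584, mid-plane s ≈ -0.123, lid ≈ 0.589 rad. Next: shut the fingers and lower the lid along its arc.

```bash
cat >> h.py <<'E'
from workcell import env
TH=.2285;C,S_=np.cos(TH),np.sin(TH);FR=.5843;HG=FR-.2;SM=-.1225
ORI=[-np.pi/2,0,TH]
def w(e,z,s=SM): return np.array([e*C-s*S_, e*S_+s*C, z])     # case e,z,s -> world
def tcp(e,z,s=SM): return w(e,z+.073,s)                        # fingertip centre -> TCP
def st():
    q=env.sense();p=q["position"];f=q["force"]
    return q["clock"],p[0]*C+p[1]*S_,p[2]-.073,f[0]*C+f[1]*S_,f[2]   # t,e,z,fe,fz
def lidpt(a,r=.165): return HG+r*np.cos(a)-.028*np.sin(a), .095+r*np.sin(a)+.028*np.cos(a)
E
python3 - <<'E'
from h import *
env.move_gripper(0.0,40)
e,z=lidpt(.589)
env.move_to(tcp(e,z+.10),ORI);print(np.round(st(),4))
env.servo_line(tcp(e,z+.012),v=.15);f0=st();print(np.round(f0,4))
for a in np.linspace(.56,.04,14):
    e,z=lidpt(a);h=env.servo_line(tcp(e,z),v=.12,max_force=25);q=st();print(round(a,3),h,np.round(q,4))
    if h: break
E
```

```text
[3.4083 0.5062 0.3098 0.6971 0.6191]
[4.1417 0.5064 0.2226 0.1333 1.1209]
0.56 False [ 4.425   0.5093  0.2067 -0.5236  0.0526]
0.52 False [ 4.675   0.5139  0.2014 -0.3426  0.914 ]
0.48 False [ 4.925   0.5179  0.1957 -0.5317  0.1323]
0.44 False [ 5.175   0.5217  0.1902 -0.052   0.2014]
0.4 False [ 5.425   0.5254  0.1846 -0.0512  0.6701]
0.36 False [ 5.675   0.5289  0.1789 -0.0411  0.248 ]
0.32 False [ 5.925   0.5322  0.1731  0.1313 -0.5829]
0.28 False [ 6.175   0.5351  0.1671 -0.2513  0.6972]
0.24 False [6.425  0.5379 0.161  0.5668 0.1127]
0.2 False [ 6.675   0.5404  0.1548 -0.0962 -0.3639]
0.16 False [ 6.925   0.5427  0.1485 -0.1205 -0.2748]
0.12 False [ 7.175   0.5447  0.1421 -0.1626  0.2285]
0.08 False [7.425  0.5466 0.1358 0.2732 0.0775]
0.04 False [ 7.675   0.5481  0.1297 -1.5567  4.6342]
```

```bash
python3 - <<'E'
from h import *
e,z=lidpt(.04)
env.servo_line(tcp(e,z+.06),v=.2);print(np.round(st(),4))
ims=[]
for n in("scene","side"):
    p,d=env.read_camera(n);cv2.imwrite(f"pics/{n}1.png",p[:,:,::-1]);np.save(f"pics/{n}1.npy",d)
    u,v=(220,130) if n=="scene" else (240,100)
    ims.append(cv2.resize(p[v:v+180,u:u+180,::-1],(400,400),interpolation=cv2.INTER_CUBIC))
cv2.imwrite("pics/c1.png",np.hstack(ims))
E
```

```text
[ 8.125   0.5481  0.1899  0.7792 -0.3537]
```

View pics/c1.png

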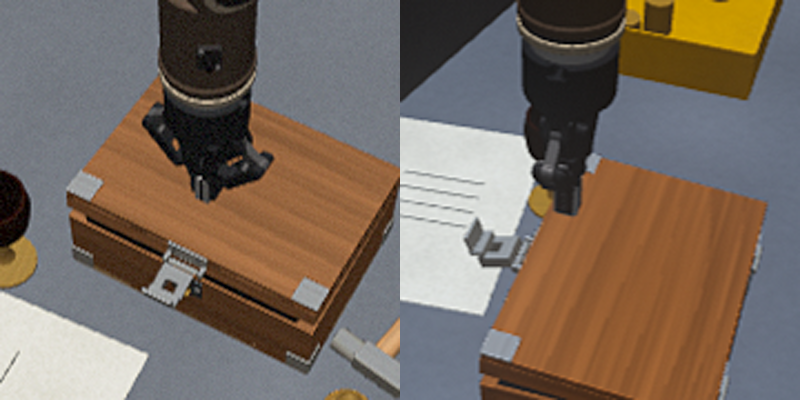

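The crops show the lid lowered and ajar on the seal, and the hasp sticking straight out at scene pixel ≈(298,256), with its lip pointing up at side pixel ≈(454,207). Next I'll measure the hasp angle from depth.

```bash
python3 - <<'E'
from h import *
for n,(u0,v0,u1,v1) in dict(scene=(280,234,318,270),side=(266,194,306,228)).items():
    c=env.camera_info(n);d=np.load(f"pics/{n}1.npy");img=cv2.imread(f"pics/{n}1.png")
    W=cloud(d,c["K"],c["extrinsics"])[v0:v1,u0:u1].reshape(-1,3);h=cv2.cvtColor(img,cv2.COLOR_BGR2HSV)[v0:v1,u0:u1].reshape(-1,3)
    e=W[:,0]*C+W[:,1]*S_;s=-W[:,0]*S_+W[:,1]*C;z=W[:,2]
    k=(h[:,1]<80)&(e>FR+.004)&(e<.68)&(z>.06)&(abs(s-SM)<.03)
    print(n,k.sum(),"s",np.percentile(s[k],[2,50,98]))
    for lo in np.arange(.585,.665,.005):
        m=k&(e>=lo)&(e<lo+.005)
        if m.sum()>3: print(round(lo,3),m.sum(),np.round(np.percentile(z[m],[5,25,50,75,95]),4))
E
```

```text
scene 304 s [-0.13967238 -0.12165847 -0.10348948]
0.585 10 [0.0796 0.1182 0.1205 0.1221 0.1237]
0.59 37 [0.1179 0.1199 0.1216 0.1228 0.1263]
0.595 20 [0.1196 0.1209 0.1225 0.1249 0.1258]
0.6 36 [0.122  0.1233 0.1252 0.1271 0.1302]
0.605 32 [0.1188 0.1211 0.1229 0.1249 0.1272]
0.61 35 [0.1152 0.1189 0.121  0.1238 0.128 ]
0.615 20 [0.111  0.1183 0.1206 0.1223 0.1245]
0.62 15 [0.1171 0.1197 0.1207 0.1226 0.1263]
0.625 26 [0.1178 0.12   0.1229 0.1244 0.1259]
0.63 25 [0.1207 0.1229 0.1249 0.126  0.1279]
0.635 14 [0.1127 0.1161 0.1222 0.123  0.1262]
0.64 32 [0.1282 0.1337 0.138  0.14   0.142 ]
side 394 s [-0.14008391 -0.12052885 -0.1051636 ]
0.585 14 [0.1187 0.1198 0.1224 0.1235 0.1243]
0.59 29 [0.1185 0.1211 0.1223 0.1234 0.1253]
0.595 42 [0.1176 0.1204 0.1235 0.1264 0.1285]
0.6 33 [0.1115 0.1246 0.1258 0.1267 0.1276]
0.605 26 [0.1107 0.1218 0.1239 0.125  0.1262]
0.61 27 [0.1072 0.1212 0.1219 0.1232 0.1245]
0.615 30 [0.107  0.1124 0.119  0.1219 0.123 ]
0.62 46 [0.1061 0.1147 0.1196 0.1213 0.1254]
0.625 42 [0.1063 0.1202 0.1238 0.1252 0.126 ]
0.63 27 [0.1207 0.123  0.1242 0.1255 0.1266]
0.635 59 [0.1229 0.1291 0.1323 0.136  0.1402]
0.64 19 [0.1324 0.1382 0.1399 0.1403 0.1413]
```

The hasp sits at about 1.26 rad to the lid. Swing it in along the computed arc, with a force stop.

```bash
cat >> h.py <<'E'
HS=-.1215
def tip(phi,a=.075,wd=.022,lead=0):
    pe=HG+.209*np.cos(a)-.008*np.sin(a);pz=.095+.209*np.sin(a)+.008*np.cos(a)
    ce=pe+.0435*np.cos(phi-1.1945);cz=pz+.0435*np.sin(phi-1.1945)
    u=min(.009,wd*np.sin(phi));v=u*np.cos(phi)/np.sin(phi)
    return ce+v*np.cos(phi)-wd/2, cz+u*np.cos(phi)
E
python3 - <<'E'
from h import *
e,z=tip(1.33)
e-=.002
env.servo_line(tcp(e,.19,HS),v=.2)
h=env.servo_line(tcp(e,z+.008,HS),v=.15,max_force=10);print(h,np.round(st(),4))
for p in np.arange(1.25,.2,-.06):
    e,z=tip(p);h=env.servo_line(tcp(e,z,HS),v=.08,max_force=8);q=st();print(round(p,2),h,np.round((e,z),4),np.round(q,4))
    if h: break
E
```

```text
False [ 9.2667  0.6224  0.1351 -0.321   0.6492]
1.25 False [0.6255 0.1239] [9.5583 0.6256 0.1238 0.1351 0.0339]
1.19 False [0.626  0.1218] [ 9.8083  0.626   0.1219  0.1083 -0.3609]
1.13 False [0.6263 0.1197] [10.0583  0.6263  0.1196  0.8476 -0.7168]
1.07 False [0.6266 0.1176] [10.3083  0.6266  0.1174  0.7294 -1.4893]
1.01 False [0.6269 0.1154] [10.5583  0.6268  0.1153  0.2876 -0.3036]
0.95 False [0.6271 0.1133] [10.8083  0.627   0.1132  0.0537 -0.3524]
0.89 False [0.6272 0.1113] [11.0583  0.6271  0.1111  0.1477  0.3803]
0.83 False [0.6273 0.1092] [11.3083  0.6272  0.109  -0.1097  0.3699]
0.77 False [0.6274 0.1072] [11.5583  0.6274  0.107   0.2998 -0.8149]
0.71 False [0.6275 0.1052] [11.8083  0.6275  0.1051 -0.2495  0.1929]
0.65 False [0.6277 0.1033] [12.0583  0.6277  0.1031  0.1364 -0.6404]
0.59 False [0.6281 0.1014] [12.3083  0.6281  0.1013 -0.1151 -1.0072]
0.53 False [0.6286 0.0996] [12.5583  0.6286  0.0994  0.0427  0.6644]
0.47 False [0.6295 0.0978] [12.8083  0.6295  0.0977  0.6917  0.4282]
0.41 False [0.6304 0.0959] [13.0583  0.6304  0.0958 -0.1558  0.3964]
0.35 False [0.6294 0.0932] [13.3083  0.6294  0.093  -0.2194  0.9021]
0.29 False [0.6282 0.0905] [13.5583  0.6281  0.0903 -0.3637 -0.3815]
0.23 False [0.6268 0.0878] [13.8083  0.6278  0.0886  0.8214  4.7413]
```

```bash
python3 - <<'E'
from h import *
ims=[]
for n in("scene","side"):
    p,d=env.read_camera(n)
    u,v=(240,180) if n=="scene" else (240,150)
    ims.append(cv2.resize(p[v:v+110,u:u+110,::-1],(400,400),interpolation=cv2.INTER_CUBIC))
cv2.imwrite("pics/c2.png",np.hstack(ims));print(np.round(st(),4))
E
```

```text
[13.9083  0.6277  0.0885  1.6877  4.4062]
```

View pics/c2.png

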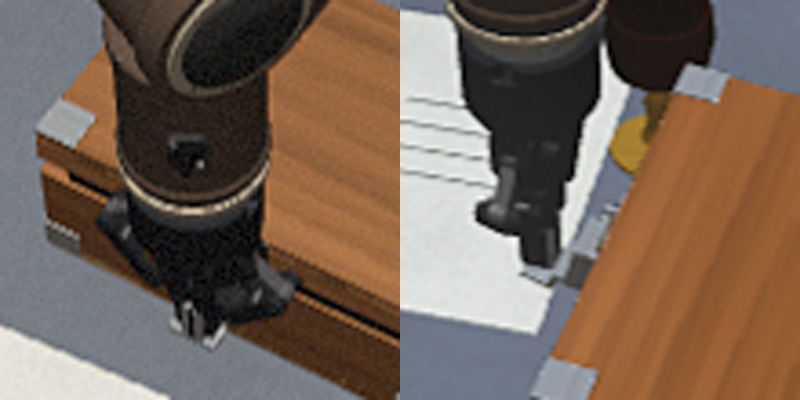

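Fingertip sits on the lip with a small gap to the strap. Lean in first, then draw down under force regulation.

```bash
cat > draw.py <<'E'
from h import *
t,te,tz,_,_=st()
def go():
    env.servo_line(tcp(te,tz,HS),v=.03,max_force=20); return st()
q=st();e0=None
for i in range(18):
    te-=np.clip(.00015*(5-q[3]),-.0008,.0008); tz+=np.clip(.00012*(q[4]-4),-.0006,.0005)
    q=go();print("L",np.round((te,tz),4),np.round(q,4))
    if q[3]>4: e0=q[1];break
if e0 is not None:
    for i in range(50):
        te-=np.clip(.00012*(5.5-q[3]),-.0006,.0008)
        tz+=-.0007 if q[4]<17 else (0 if q[4]<21 else .0006)
        q=go();print("D",np.round((te,tz),4),np.round(q,4))
        if q[1]<e0-.0055: print("dropped in?");break
        if q[4]>26 or abs(q[3])>20 or q[0]>38: print("stop");break
E
python3 draw.py
```

```text
L [0.6272 0.0886] [14.1583  0.6275  0.0887  1.9465  2.2284]
L [0.6267 0.0884] [14.4083  0.6273  0.0886  4.9116  3.9613]
D [0.6267 0.0877] [14.6583  0.6273  0.0882  3.7375  6.4835]
D [0.6265 0.087 ] [14.9083  0.6272  0.0877  4.4393  6.8088]
D [0.6263 0.0863] [15.1583  0.6272  0.0872  4.397   8.1871]
D [0.6262 0.0856] [15.4083  0.6272  0.0866  3.3786  8.5306]
D [0.6259 0.0849] [15.6583  0.6271  0.0861  5.0031  8.4671]
D [0.6259 0.0842] [15.9083  0.6271  0.0855  3.9566 10.9561]
D [0.6257 0.0835] [16.1583  0.6271  0.0852  3.4481 13.0044]
D [0.6254 0.0828] [16.4083  0.627   0.0849  3.1738 15.2979]
D [0.6252 0.0821] [16.6583  0.627   0.0844  3.1871 15.8486]
D [0.6249 0.0814] [16.9083  0.6269  0.0841  2.935  18.8681]
D [0.6246 0.0814] [17.1583  0.6269  0.0841  3.8484 18.3964]
D [0.6244 0.0814] [17.4083  0.6268  0.0842  3.9581 18.2189]
D [0.6242 0.0814] [17.6583  0.6268  0.0842  5.1892 17.8841]
D [0.6242 0.0814] [17.9083  0.6268  0.0842  4.7536 17.0411]
D [0.6241 0.0814] [18.1583  0.6268  0.0842  4.8097 16.9973]
D [0.624  0.0807] [18.4083  0.6267  0.0839  3.7535 20.7236]
D [0.6238 0.0807] [1
[... 1319 characters left out ...]
24.1583  0.6266  0.084   5.7685 18.9074]
D [0.6235 0.0807] [24.4083  0.6266  0.084   5.2729 19.7851]
D [0.6235 0.0807] [24.6583  0.6266  0.0839  6.0868 19.0021]
D [0.6236 0.0807] [24.9083  0.6266  0.084   4.7265 19.3376]
D [0.6235 0.0807] [25.1583  0.6266  0.084   6.185  20.2001]
D [0.6236 0.0807] [25.4083  0.6266  0.084   4.6066 19.2068]
D [0.6234 0.0807] [25.6583  0.6266  0.084   5.4391 19.5586]
D [0.6234 0.0807] [25.9083  0.6266  0.084   6.7019 19.1792]
D [0.6236 0.0807] [26.1583  0.6266  0.084   5.5769 19.7899]
D [0.6236 0.0807] [26.4083  0.6267  0.084   5.4471 19.3051]
D [0.6236 0.0807] [26.6583  0.6266  0.084   5.1665 20.1139]
D [0.6235 0.0807] [26.9083  0.6266  0.084   5.1841 19.3328]
```

The draw stalls at about 20 N. Probably the tip is out on the lip rather than in the corner, which presses the bar hard on the catch front. I'll unload, reset into the corner against the strap, and draw again.

```bash
python3 - <<'E'
from h import *
q=st()
env.servo_line(tcp(q[1],.0895,HS),v=.04);print("up",np.round(st(),4))
h=env.servo_line(tcp(q[1]-.012,.0895,HS),v=.03,max_force=6);q=st();print("in",h,np.round(q,4))
for n in("scene","side"):
    p,d=env.read_camera(n);cv2.imwrite(f"pics/{n}3.png",p[:,:,::-1])
a=cv2.imread("pics/scene3.png")[180:290,240:350];b=cv2.imread("pics/side3.png")[170:250,240:320]
cv2.imwrite("pics/c3.png",np.hstack([cv2.resize(x,(400,400),interpolation=cv2.INTER_CUBIC) for x in(a,b)]))
E
```

```text
up [27.2917  0.627   0.0895  6.0664  1.8125]
in True [27.5167  0.627   0.0897  2.8376  0.8475]
```

View pics/c3.png

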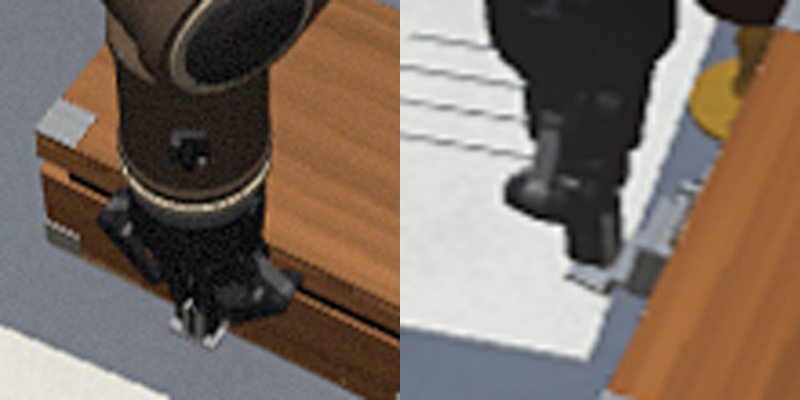

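With almost no load on the lip, leaning still reads 6 N at the same e. So the tip is already against the strap, and the stall comes from lip leverage plus lean causing friction on the catch. Retry with a light lean and a higher, still safe, draw limit.

```bash
cat > draw2.py <<'E'
from h import *
import sys
LEAN,FMAX,TMAX=float(sys.argv[1]),float(sys.argv[2]),float(sys.argv[3])
q=st();te,tz=q[1],q[2];e0=q[1]
while 1:
    te-=np.clip(.00012*(LEAN-q[3]),-.0006,.0006); tz-=.001 if q[4]<FMAX-3 else 0
    env.servo_line(tcp(te,tz,HS),v=.03);p=q;q=st();print(np.round((te,tz),4),np.round(q,4))
    if q[1]<e0-.0045: print("in");break
    if q[4]>FMAX+2 or abs(q[3])>20 or q[0]>TMAX: print("stop");break
    if q[4]>FMAX-3 and p[4]>FMAX-3 and abs(p[2]-q[2])<.0002: print("stall");break
E
python3 draw2.py 1.5 31 36
```

```text
[0.6271 0.0887] [27.8667  0.6271  0.0886  2.355   2.2691]
[0.6272 0.0877] [28.1167  0.6271  0.0879  0.4367  6.9327]
[0.6271 0.0867] [28.3667  0.6271  0.0872  0.6333  8.3854]
[0.627  0.0857] [28.6167  0.6271  0.0862  0.4804  6.9863]
[0.6269 0.0847] [28.8667  0.627   0.0855  0.8868  9.0901]
[0.6268 0.0837] [29.1167  0.627   0.0849 -1.6007 12.6028]
[0.6264 0.0827] [29.3667  0.627   0.0843 -0.6545 14.5011]
[0.6262 0.0817] [29.6167  0.6269  0.0838 -1.7769 18.149 ]
[0.6258 0.0807] [29.8667  0.6268  0.0834 -2.5974 22.5264]
[0.6253 0.0797] [30.1167  0.627   0.0821  2.1548 15.5994]
[0.6254 0.0787] [30.3667  0.6268  0.0797  5.4643  4.3442]
[0.6259 0.0777] [30.6167  0.6264  0.078   4.5093  3.136 ]
[0.6262 0.0767] [30.8667  0.626   0.0765  2.5458  2.8122]
[0.6263 0.0757] [31.1167  0.6255  0.0752 -0.9788  1.1918]
[0.626  0.0747] [31.3667  0.6255  0.0742 -0.6673  0.8962]
[0.6258 0.0737] [31.6167  0.6257  0.0735 -0.3515 -0.0363]
[0.6256 0.0727] [31.8667  0.6256  0.0727 -1.527   1.1946]
[0.6252 0.0717] [32.1167  0.6249  0.0718 -2.9513  3.529 ]
[0.6247 0.0707] [32.3667  0.6242  0.0708 -3.5157  5.2657]
[0.6241 0.0697] [32.6167  0.6235  0.0699 -6.0339  6.7344]
[0.6235 0.0687] [32.8667  0.6229  0.069  -5.5933  7.1248]
[0.6229 0.0677] [33.1167  0.6226  0.0682 -5.1114  8.5608]
[0.6223 0.0667] [33.3667  0.6224  0.0675 -4.5091  8.9686]
in
```

```bash
python3 - <<'E'
from h import *
for n in("scene","side"):
    p,d=env.read_camera(n);cv2.imwrite(f"pics/{n}4.png",p[:,:,::-1])
a=cv2.imread("pics/scene4.png")[180:290,240:350];b=cv2.imread("pics/side4.png")[170:250,240:320]
cv2.imwrite("pics/c4.png",np.hstack([cv2.resize(x,(400,400),interpolation=cv2.INTER_CUBIC) for x in(a,b)]));print(np.round(st(),4))
E
```

```text
[33.4667  0.6224  0.0675 -3.4154  9.8674]
```

View pics/c4.png

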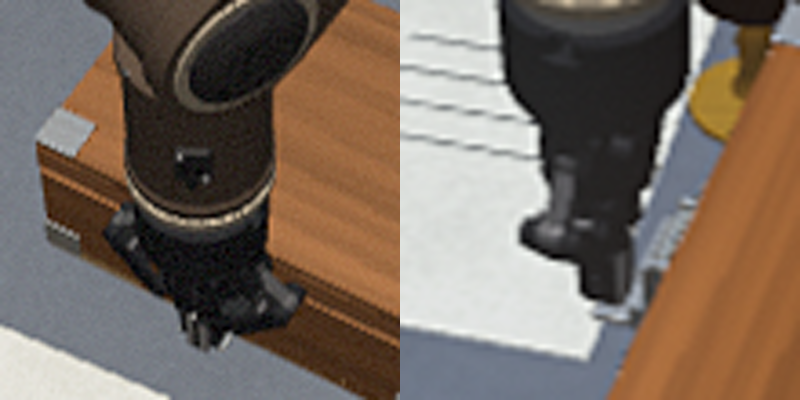

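The lid gap is nearly shut and the tip is still on the lip. The peak of 22 N followed by near-zero force looks like a drop-in. Lean in to seat the hasp, then back off and check.

```bash
python3 - <<'E'
from h import *
q=st()
for i in range(6):
    h=env.servo_line(tcp(q[1]-.0025,.0665,HS),v=.03,max_force=12);q=st();print(h,np.round(q,4))
    if q[3]>4: break
env.servo_line(tcp(q[1]+.002,q[2]+.004,HS),v=.05);print(np.round(st(),4))
env.servo_line(tcp(q[1]+.012,.11,HS),v=.12)
env.servo_line(tcp(q[1]+.03,.2,HS),v=.25)
for n in("scene","side"):
    p,d=env.read_camera(n);cv2.imwrite(f"pics/{n}5.png",p[:,:,::-1]);np.save(f"pics/{n}5.npy",d)
a=cv2.imread("pics/scene5.png")[200:310,240:350];b=cv2.imread("pics/side5.png")[170:270,240:340]
cv2.imwrite("pics/c5.png",np.hstack([cv2.resize(x,(400,400),interpolation=cv2.INTER_CUBIC) for x in(a,b)]));print(np.round(st(),4))
E
```

```text
False [33.7167  0.6214  0.0676  1.0083  6.0032]
False [33.9667  0.6209  0.0676  2.4355  5.3305]
False [34.2167  0.6205  0.0676  3.4601  5.3548]
False [34.4667  0.6201  0.0676  3.4537  5.6839]
False [34.7167  0.6197  0.0677  3.7305  5.6343]
False [34.9667  0.6194  0.0677  4.3794  5.5134]
[35.25    0.6213  0.0715  0.1405 -0.7761]
[36.35    0.6484  0.1983 -0.1326 -0.3444]
```

View pics/c5.png

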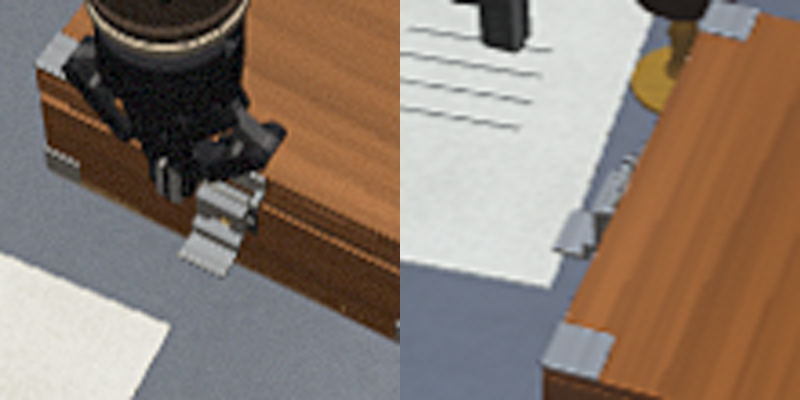

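The hasp now hangs at scene ≈(300,262) with a thin lid gap. Next I'll measure the lid angle and lip position.

```bash
python3 - <<'E'
from h import *
for n,(u0,v0,u1,v1) in dict(scene=(285,244,318,278),side=(276,206,300,236)).items():
    c=env.camera_info(n)
    for fr in(1,5):
        d=np.load(f"pics/{n}{fr}.npy");img=cv2.imread(f"pics/{n}{fr}.png");hsv=cv2.cvtColor(img,cv2.COLOR_BGR2HSV)
        W=cloud(d,c["K"],c["extrinsics"]);e=W[...,0]*C+W[...,1]*S_;s=-W[...,0]*S_+W[...,1]*C;z=W[...,2]
        m=(e>HG+.02)&(e<FR-.01)&(abs(s-SM)<.12)&(z>.1)&(z<.155)&(hsv[...,0]<18)&(hsv[...,1]>100)
        nm,ce,k=ransac(W[m],cond=lambda a:abs(a[2])>.9);nm*=np.sign(nm[2])
        print(n,fr,"lid slope",np.arctan2(-(nm[0]*C+nm[1]*S_),nm[2]),"front top z", [round(float(np.median(z[m&(abs(e-x)<.005)])),4) for x in(.42,.47,.52,.57)])
    sl=np.s_[v0:v1,u0:u1];k=(hsv[sl][...,1]<80)&(e[sl]>FR+.004)&(e[sl]<.66)&(z[sl]>.045)&(abs(s[sl]-SM)<.03)
    E,Z=e[sl][k],z[sl][k]
    for lo in np.arange(.585,.65,.005):
        q=(E>=lo)&(E<lo+.005)
        if q.sum()>3: print(round(lo,3),q.sum(),np.round(np.percentile(Z[q],[5,50,95]),4))
E
```

```text
scene 1 lid slope 0.08020822740391399 front top z [0.1256, 0.1296, 0.1332, 0.1374]
scene 5 lid slope 0.04191506593178795 front top z [0.124, 0.1261, 0.1278, 0.13]
0.585 4 [0.1098 0.1158 0.119 ]
0.59 36 [0.0765 0.1094 0.1158]
0.595 51 [0.0785 0.1052 0.1162]
0.6 84 [0.0776 0.0903 0.1071]
0.605 52 [0.0679 0.0757 0.0818]
0.61 30 [0.0668 0.0698 0.0778]
0.615 32 [0.0644 0.0693 0.073 ]
0.62 31 [0.0632 0.0686 0.0727]
0.625 15 [0.0654 0.0714 0.0743]
0.645 4 [0.2114 0.2129 0.2187]
0.65 8 [0.2115 0.2193 0.2449]
side 1 lid slope 0.0790086785130669 front top z [0.1266, 0.1305, 0.1345, 0.1383]
side 5 lid slope 0.03955606271478152 front top z [0.1249, 0.1269, 0.1289, 0.1309]
0.585 6 [0.1128 0.1154 0.1169]
0.59 35 [0.1107 0.1142 0.1161]
0.595 30 [0.0892 0.1061 0.1082]
0.6 17 [0.0707 0.0865 0.1071]
0.605 14 [0.0699 0.0785 0.0821]
0.61 22 [0.0689 0.0708 0.0731]
0.615 25 [0.0689 0.0707 0.0728]
0.62 25 [0.0679 0.0705 0.0727]
```

```bash
python3 - <<'E'
from h import *
from scipy import stats
def cen(n,fr,box):
    d=np.load(f"pics/{n}{fr}.npy");c=env.camera_info(n);W=cloud(d,c["K"],c["extrinsics"])[box[1]:box[3],box[0]:box[2]].reshape(-1,3)
    k=(W[:,2]>.015)&(W[:,2]<.14);return np.round(np.median(W[k],0),4)
for b in((358,302,392,338),(370,224,450,300),(198,203,240,262)): print(cen("scene",0,b),cen("scene",5,b))
print(np.round(st(),3));env.close_job()
E
```

```text
[0.5961 0.222  0.0549] [0.5962 0.2224 0.0549]
[0.4497 0.1826 0.0255] [0.4567 0.1788 0.0266]
[ 0.6843 -0.1704  0.1234] [ 0.6843 -0.1705  0.1231]
[36.35   0.648  0.198 -0.133 -0.344]
the job is handed in; nothing more can be done
```

The case is latched and handed in at about 36 s of the 51 s allowed. I lowered the lid onto its seal, swung the hasp in with the shut fingertips, drew the thumb lip down until the crossbar dropped behind the nose, leaned it home and backed clear.

**First draw:** it stalled at about 20 N with a 5 N lean and used up some 12 s. I unloaded and drew again with a light lean; the bar let go at about 22.5 N. That is above the suggested 8 to 18 N, but well under the 45 N limit.

**Last checks, about a second after letting go:**

| Check | Reading | Limit |
|---|---|---|
| Lid angle, scene camera | 0.042 rad | below 0.063 |
| Lid angle, side camera | 0.040 rad | below 0.063 |
| Hasp angle, judged from depth (lip level, corner at the home position) | about 0 rad | below 0.08 |
| Goblet movement | under 1 mm | 20 mm |
| Finial movement | under 1 mm | 20 mm |

- **Lid:** it read 0.080 rad when ajar before latching, so the catch is holding it down.
- **Hammer:** its reading shifted about 8 mm (median of depth points). The crop I measured also takes in a corner of the lid, which moved, so I put the shift down to that. The robot never went near the hammer, but I did not confirm its position separately.
- **Robot:** it stood clear, with no contact force showing beyond sensor noise.

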